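# Fit the spacer sleeve and hold back the sander's belt tensioner

### The arm

A 6-joint arm with a two-finger parallel gripper is mounted at the origin on the work surface. World frame = base frame: x ahead of the robot, y to its left, z up, the work surface at z = 0. Lengths are in m, angles in rad, forces in N, time in s.
With the tool pointing down it reaches from about 0.425 to 0.95 m from the base axis. Payload 3.5 kg.
Tool frame: the origin (TCP) lies on the centre line of the jaws, within the pads' length; the fingertips stand ahead of it and the grasp point (between the pads) lies 11 mm behind it (tips_ahead is the z of the fingertips in the tool frame, in m); z points along the fingers, y is the direction in which the jaws open and shut (so a half turn about z gives the same grasp; the last joint's range is limited). The gripper opens to 85 mm and grips with 20 to 120 N. Pads are 22 mm wide; open, the fingers measure 114 mm over their backs; the gripper's body (76 mm by 85 mm) begins 54 mm behind the grasp point. The pads swing forward as they close: fully open they stand 13 mm farther back than shut.
Start: joints at [-1.462, 0.286, 1.577, -0, 1.279, -0.15], TCP at [0.173, -0.652, 0.216] pointing down, gripper open.
Joint ranges: [-2.77, 2.77], [-0.9, 2.22], [0.21, 2.48], [-1.53, 4.67], [0.24, 2.81], [-2.84, 2.84]. Speed limits (rad/s): [2.79, 2.79, 3.14, 3.14, 3.14, 3.14].

### API

Orientations are given as a unit quaternion [x, y, z, w].
In Python, from plant import * gives the robot as it stands. The module is installed in compiled form; this text tells all that it offers.
- The arm moves only by the tool move_arm, never from a script. Its arguments are lists of equal length, an entry for each row: "linear": the shift along the world's x, y, z in m, a list of three; "twist": the turn, a rotation vector about the world's x, y, z in degrees, a list of three. A call has 1 to 20 rows; each row shifts and turns the pose as measured when the row begins; what a row does not reach is not made up. A row lasts 1/12 s, in which the tool goes at most 41.7 mm and 7.16 degrees, less where a joint would pass 70% of its speed; a pose out of reach is approached as far as the arm can. A call is refused whole if a number of a shift passes 0.0417 or a number of a turn 7.16, either way. A call with a gripper value outside its range is refused whole. "grip" is the opening, from 0 (shut) to 1 (fully open), set as the call begins (left out, the last holds). The fingers move at their own pace and stop on an object; "force" is the grip in N (left out, the last holds). Time passes only in rows, so rows that do not move let the fingers close. It gives the time, the measured TCP pose, the force and the opening at its end, in the units of the state.
- get_state(): the state, without advancing time (a new reading comes with each control period).
- read_camera(name): name is "scene" or "top" or "wrist"; returns a dict with "img" (480x640x3 uint8, blue, green, red), "depth" (480x640 float32, m along the optical axis (not along the pixel's ray), 0 where there is no reading), "fx", "fy", "cx", "cy" (pixels), "dist" ([k1, k2, p1, p2, k3] as OpenCV has them; the pictures are not rectified), "rvec" (rotation vector, rad) and "tvec" (3), from world to camera coordinates, as OpenCV has them. Camera axes: x right, y down, z forward; pixel columns grow to the right and rows downward; lengths in m; the calibration is good to about 2 mm. A picture is of the moment at which its call begins.
- sign_off(): hands the job in, once; it reports no verdict.
The state is a dict: "time": time; "qpos": joint angles; "dq": joint speeds; "joint_efforts": joint torques, N m; "eef_pos": TCP position; "tcp_rot": TCP orientation; "contact_force": force on the tool from outside, world axes, zero at the start; "wrist_torque": the same for the moment, N m; "opening": opening from 0.0 (shut) to 1.0 (fully open).
Only numpy, scipy, OpenCV 4.12 (cv2) and the standard library are available. Lean on these libraries where they do the work, as an engineer would, in place of code of your own. Each camera call takes 0.05 s, during which the arm holds its last target.

### The job

Slip the blue spacer sleeve over the upright steel shaft of the sander's belt drive until it sits fully home on its grey shoulder, and let go of it. Then push the red paddle of the sprung tensioner arm back towards the shaft, past its click, with the gripper itself, and finish while still holding the arm there so that the belt can be fitted (it springs back if released). Leave the tape roll, glue bottle and wrench where they are.

Things in the scene. Friction and masses are not known exactly. Their poses are not given: they have to be found in the camera images.
- unit: belt-drive unit of a bench sander, fixed on the bench: green plate 15 mm thick, from -115 to 135 mm along its x, -145 to 145 along y; origin at bench height, z up. On it (x, y in mm): the shaft at -20, -80; the tensioner's vertical pivot at 50, 60; a pulley of radius 28 at 90, -75, spindle top 60 mm above the bench; low brass pawl at 97, 15 to 65; grey motor at 130 to 240, -95 to 95, 125 high
- shaft_foot (a point): centre of the flat top of the grey shoulder (radius 19 mm) around the foot of the shaft, 35 mm above the bench: the sleeve's lower rim ends up on it
- shaft_top (a point): centre of the top of the upright shaft, 85 mm above the bench; the shaft has radius 10 mm, its top 6 mm taper to radius 6 mm
- seat_mid (a point): point on the shaft axis 22.5 mm above the shoulder, where the middle of the sleeve lies when it is fully home
- sleeve: blue plastic spacer sleeve, a plain tube: outer diameter 40, bore 23, length 45 mm, about 50 g, loose, standing upright on the bench on one side of the unit. Origin at the centre of its underside, z along its axis
- sleeve_mid (a point): middle of the sleeve, on its axis, 22.5 mm from either end (the sleeve may be fitted either way up)
- tensioner (a joint): arm angle (rad): 0 released; grows as the paddle goes towards the shaft (counter-clockwise from above); 0.62 end stop. A spring always returns it to 0: 5 N at the paddle at first, 9 N at the stop. The click pawl adds to it: the push is 8-9 N near 0.12, then eases to about 5; the tooth passes under the pawl at 0.22. From 0.30 (39 mm of paddle travel) it is past the click. The click does not lock
- paddle (a point): red upright plate on the tensioner arm's end: 36 (x) by 10 (y) by 54 mm high (z). Origin at its centre, 68 mm above the bench; lower edge at 41 mm, on the 22 mm wide arm. Its +y points out of the face to push, away from the shaft: push along -y. The arm's vertical pivot is 130 mm from it along +x; a black idler roller (radius 18, top 76 mm up) is 45 mm along +x
- tape: bystander: yellow roll of tape lying flat on the bench, diameter 92, 24 mm high; origin at the centre of its underside
- glue: bystander: white glue bottle with orange cap, standing, diameter 52, height 140 mm; origin at the centre of its underside
- wrench: bystander: steel wrench about 170 mm long lying on the bench along its x
There are look-alikes about, which are no part of the job. There is more than one size of the sleeve; the job needs the smallest.

How it is judged:
On the way, in this order (a step that is already met when the one before it is completed fails the run):
1. the sleeve is fully home on the shaft's shoulder and let go (distance between sleeve_mid and seat_mid below 0.005 m and contact force between sleeve and the fingers below 0.05 N), for 0.2 s.
2. the tensioner arm is pushed past its click by the gripper (value of joint tensioner above 0.3 rad and contact force between tensioner and the fingers above 1 N), for 0.2 s.
At the end, for the whole second after the job is handed in: The tensioner arm is past its click (angle over 0.30 rad), still, and held there by the gripper's fingers pushing on the arm or its paddle with over 1 N; the sleeve sits on the shaft within 5 mm of fully home and is not touched by the fingers (all of step 1 and all of step 2 and velocity of joint tensioner between -0.1 and 0.1 rad/s); the arm keeps its last pose, push and grip.
It fails at once if the tape roll, glue bottle or wrench is moved by over 30 mm, or the bottle tips (distance of any of tape, glue, wrench from where it was at the start of the episode above 0.03 m or angle between glue's own z axis and vertical above 0.4 rad).
It also fails if it takes over 64 s, if anything falls off the work surface, if the arm or the gripper's body presses on something with over 40 N, if the wrist force passes 120 N, or if a joint passes its speed limit or range.

## Working session

There is one attempt and no reset: what is moved stays moved. The work goes in short steps, Python scripts to look and compute and a tool call to move; the robot and the scene stay as the last step left them, time stands still between calls to the robot, and variables do not carry over. Pictures are saved under pics/ and viewed, and the job is handed in when it is done.

Besides the shell and the picture viewer there is one more tool, called after "Emit:" as name(argument=value, ...) on one line, values as JSON. move_arm: Moves the arm, as the interface text tells. Its arguments: {"type":"object","properties":{"linear":{"type":"array","items":{"type":"array","items":{"type":"number"}}},"twist":{"type":"array","items":{"type":"array","items":{"type":"number"}}},"grip":{"type":"number"},"force":{"type":"number"}},"required":["linear","twist"]}

```bash
mkdir -p pics; cat > h.py <<'E'
from plant import *
import numpy as np, cv2
def snap(n,f):
    c=read_camera(n); cv2.imwrite('pics/'+f,c['img']); np.save('pics/'+f+'.npy',c,allow_pickle=True); return c
def load(f): return np.load('pics/'+f+'.npy',allow_pickle=True).item()
def ray(c,uv):
    K=np.array([[c['fx'],0,c['cx']],[0,c['fy'],c['cy']],[0,0,1.]])
    p=cv2.undistortPoints(np.array(uv,float).reshape(-1,1,2),K,np.array(c['dist'],float)).reshape(-1,2)
    R=cv2.Rodrigues(np.array(c['rvec'],float))[0];t=np.array(c['tvec'],float).ravel()
    o=-R.T@t; d=np.c_[p,np.ones(len(p))]@R
    return o,d
def onz(c,uv,z):
    o,d=ray(c,uv); return o+d*((z-o[2])/d[:,2])[:,None]
def dep(c,uv):
    o,d=ray(c,uv); z=np.array([c['depth'][int(v),int(u)] for u,v in uv]); return o+d*z[:,None]
E
python3 - <<'E'
from h import *
for n in('scene','top','wrist'): snap(n,n+'0.png')
s=get_state();print(s)
E
```

```text
{'time': 0.15, 'qpos': array([-1.46201387e+00,  2.86997613e-01,  1.57784671e+00,  1.06439237e-05,
        1.27863670e+00, -1.50033829e-01]), 'dq': array([ 0.00040296, -0.00270078, -0.00408495,  0.00132146, -0.00094835,
        0.00015635]), 'joint_efforts': array([ 4.32101897e-04, -4.06602502e+01, -2.93143272e+01, -1.76432254e-04,
        3.91366339e-03,  4.26474898e-06]), 'eef_pos': array([ 0.17270578, -0.65196189,  0.2146381 ]), 'tcp_rot': array([ 9.91638201e-01,  1.29045674e-01,  2.45669101e-05, -9.43875237e-04]), 'contact_force': array([ 0.05847948,  0.02372496, -0.05556001]), 'wrist_torque': array([-0.02883442,  0.03462739,  0.03884017]), 'opening': 1.0007753860071031}
```

View pics/scene0.png

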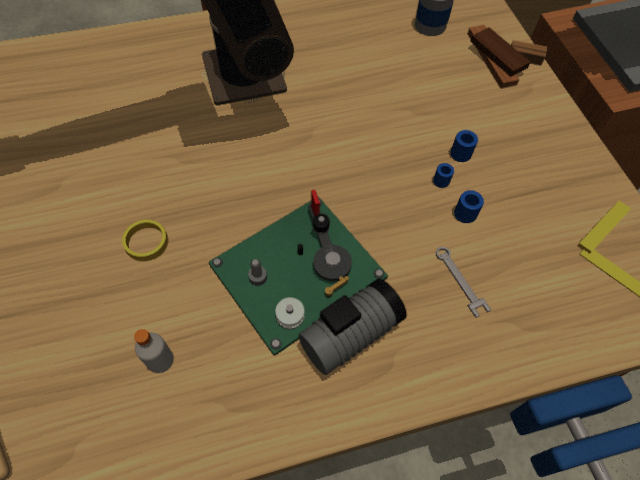

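View pics/top0.png

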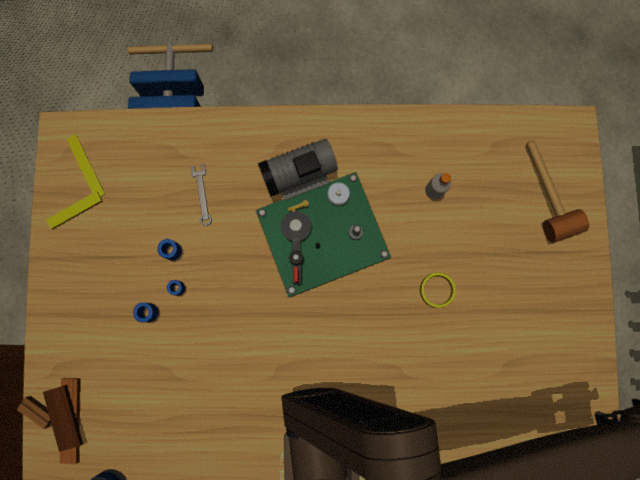

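View pics/wrist0.png

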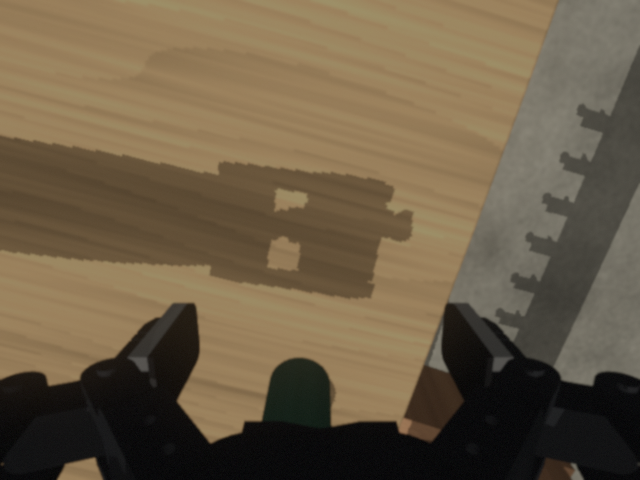

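Smallest sleeve: scene (444,176), top (176,288). Shaft: top (355,232). Paddle: top (297,272). Glue (438,187), tape (438,290), wrench (202,195). Now the measurements.

```bash
python3 - <<'E'
from h import *
for f in('scene0.png','top0.png'):
    c=load(f); hsv=cv2.cvtColor(c['img'],cv2.COLOR_BGR2HSV)
    print(f,c['fx'],'cam',ray(c,[[320,240]])[0], 'depth ok',(c['depth']>0).mean())
    for n,lo,hi in(('blue',(105,120,30),(125,255,255)),('red',(172,140,80),(180,255,255)),('red2',(0,180,90),(6,255,255)),('green',(60,80,20),(90,255,255))):
        m=cv2.inRange(hsv,lo,hi)
        k,l,st,ce=cv2.connectedComponentsWithStats(m)
        for i in range(1,k):
            if st[i,4]<25: continue
            u,v=ce[i]; print(n,st[i],ce[i].round(1))
            ys,xs=np.where(l==i); P=dep(c,np.c_[xs,ys]); ok=c['depth'][ys,xs]>0
            if ok.any():
                P=P[ok]; print('  3d med',np.median(P,0).round(3),'min',np.percentile(P,3,axis=0).round(3),'max',np.percentile(P,97,axis=0).round(3))
c=load('top0.png')
print(dep(c,[(355,232),(438,187),(446,178),(424,290),(206,218),(199,172),(338,193),(296,258),(295,226)]).round(3))
im=c['img'][130:330,130:480]; cv2.imwrite('pics/topz.png',cv2.resize(im,None,fx=2.2,fy=2.2,interpolation=cv2.INTER_CUBIC))
E
```

```text
scene0.png 533.1453679407912 cam [ 1.1079904  -0.12258152  1.01555569] depth ok 0.9958235677083334
blue [426   8  25  19 209] [437.5  17.6]
  3d med [-0.005  0.542  0.054] min [-0.018  0.518  0.03 ] max [0.    0.576 0.076]
blue [451 130  27  32 600] [463.6 145.6]
  3d med [0.416 0.443 0.043] min [0.388 0.425 0.005] max [0.432 0.469 0.059]
blue [434 163  20  24 350] [443.1 174.7]
  3d med [0.476 0.37  0.033] min [0.455 0.355 0.004] max [0.489 0.389 0.046]
blue [455 191  28  32 663] [468.4 206.3]
  3d med [0.577 0.385 0.045] min [0.551 0.367 0.005] max [0.594 0.41  0.059]
blue [ 528  376  103   57 2893] [578.2 400.9]
  3d med [ 1.005  0.444 -0.032] min [ 0.98   0.354 -0.074] max [ 1.026  0.537 -0.028]
blue [ 550  423   90   49 2112] [596.5 446.8]
  3d med [ 1.086  0.432 -0.032] min [ 1.069  0.353 -0.037] max [ 1.104  0.515 -0.028]
red2 [311 190   9  14  64] [314.9 196.7]
  3d med [0.498 0.058 0.094] min [0.482 0.053 0.091] max [0.513 0.063 0.096]
green [  209   202   172   153 10452] [290.1 272.2]
  3d med [ 0.615 -0.03   0.014] min [ 0.49  -0.153  0.01 ] max [0.745 0.127 0.017]
top0.p
[... 460 characters left out ...]
blue [167 280  17  15 138] [174.7 287.3]
  3d med [0.467 0.373 0.043] min [0.45  0.354 0.02 ] max [0.483 0.39  0.049]
blue [134 303  24  19 265] [144.6 312.3]
  3d med [0.404 0.444 0.056] min [0.381 0.425 0.014] max [0.424 0.471 0.063]
red2 [294 268   4  14  45] [295.5 274. ]
  3d med [0.495 0.059 0.095] min [0.478 0.054 0.09 ] max [0.51  0.062 0.099]
green [ 259  175  129  122 7630] [325.3 236.5]
  3d med [ 0.593 -0.02   0.015] min [ 0.479 -0.15   0.009] max [0.727 0.128 0.02 ]
[[ 0.601 -0.093  0.073]
 [ 0.712 -0.304  0.094]
 [ 0.723 -0.315  0.139]
 [ 0.456 -0.278 -0.003]
 [ 0.654  0.301  0.003]
 [ 0.781  0.323  0.007]
 [ 0.705 -0.051  0.064]
 [ 0.536  0.057  0.078]
 [ 0.621  0.06   0.056]]
```

View pics/topz.png

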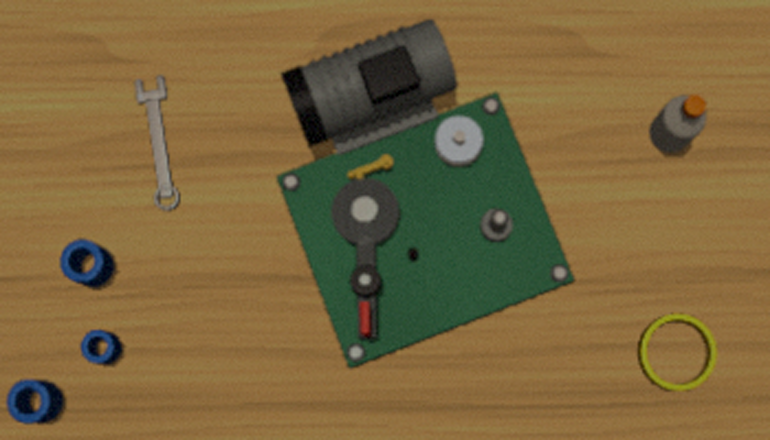

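Emit:
move_arm(linear=[[0.028, 0.02, 0.0085], [0.028, 0.02, 0.0085], [0.028, 0.02, 0.0085], [0.028, 0.02, 0.0085], [0.028, 0.02, 0.0085], [0.028, 0.02, 0.0085], [0.028, 0.02, 0.0085], [0.028, 0.02, 0.0085], [0.028, 0.02, 0.0085], [0.028, 0.02, 0.0085], [0.011, 0.033, 0], [0.011, 0.033, 0], [0.011, 0.033, 0], [0.011, 0.033, 0], [0.011, 0.033, 0], [0.011, 0.033, 0], [0.011, 0.033, 0], [0.011, 0.033, 0], [0.011, 0.033, 0], [0.011, 0.033, 0]], twist=[[0, 0, 4.2], [0, 0, 4.2], [0, 0, 4.2], [0, 0, 4.2], [0, 0, 4.2], [0, 0, 4.2], [0, 0, 4.2], [0, 0, 4.2], [0, 0, 4.2], [0, 0, 4.2], [0, 0, 4.2], [0, 0, 4.2], [0, 0, 4.2], [0, 0, 4.2], [0, 0, 4.2], [0, 0, 4.2], [0, 0, 4.2], [0, 0, 4.2], [0, 0, 4.2], [0, 0, 4.2]], grip=1)

```text
time: 1.82
eef_pos: [0.5701, -0.0967, 0.2925]
tcp_rot: [0.628, 0.778, -0.005, -0.006]
contact_force: [0.2, 0.1, -0.4]
opening: 1.001
```

```bash
python3 - <<'E'
from h import *
c=snap('wrist','w1.png')
print(c['fx'],ray(c,[[320,240]]))
try: print(tips_ahead)
except Exception as e: print(e)
E
```

```text
409.77631009999425 (array([ 0.55867378, -0.03015259,  0.45141879]), array([[ 0.04244033, -0.26442013, -0.96347625]]))
0.008
```

View pics/w1.png

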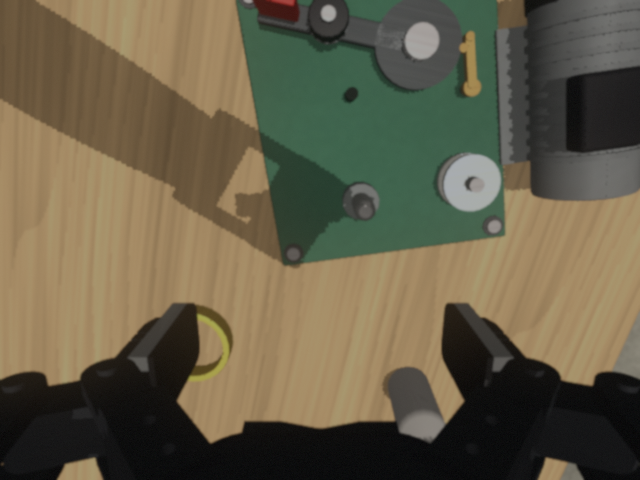

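```bash
python3 - <<'E'
from h import *
c=load('w1.png'); im=c['img'][170:240,320:410]
im=cv2.resize(im,None,fx=8,fy=8,interpolation=cv2.INTER_CUBIC); cv2.imwrite('pics/w1z.png',np.clip(im*1.8,0,255).astype(np.uint8))
t=load('top0.png'); im=cv2.resize(t['img'][215:250,335:380],None,fx=14,fy=14,interpolation=cv2.INTER_CUBIC); cv2.imwrite('pics/t0z.png',np.clip(im*1.5,0,255).astype(np.uint8))
E
```

```text
(no output)
```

View pics/w1z.png

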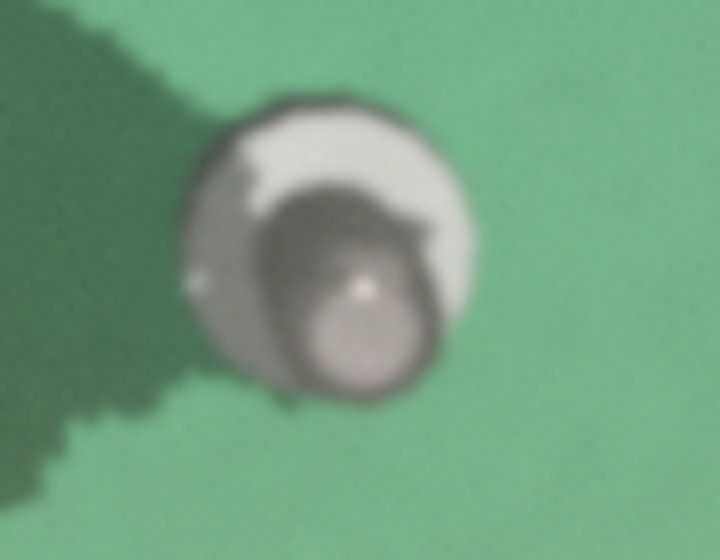

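View pics/t0z.png

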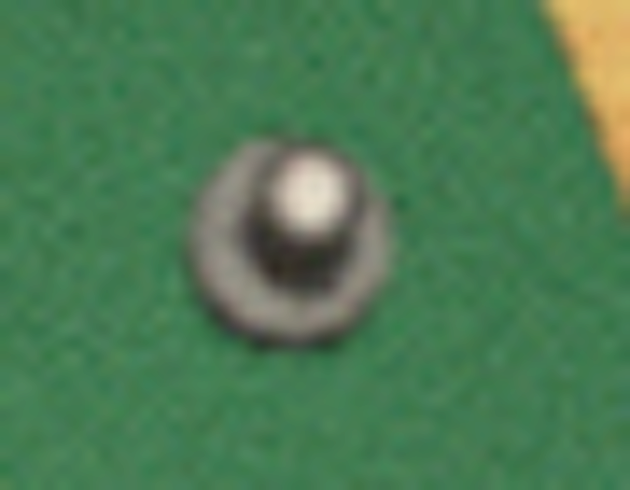

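```bash
python3 - <<'E'
from h import *
w=load('w1.png');t=load('top0.png');s=load('scene0.png')
print(onz(w,[(365.4,212.1)],.085),onz(w,[(361.2,200.9)],.035))
print(onz(t,[(356.8,228.3)],.085),onz(t,[(355.5,231.8)],.035))
# sleeve: top rim circle by outer blob top edge
for n,c,b in(('scene',s,(425,155,40,40)),('top',t,(160,272,35,35))):
    x,y,W,H=b; im=cv2.resize(c['img'][y:y+H,x:x+W],None,fx=12,fy=12,interpolation=cv2.INTER_CUBIC); cv2.imwrite(f'pics/sl_{n}.png',np.clip(im*1.5,0,255).astype(np.uint8))
E
```

```text
[[ 0.60959875 -0.09607448  0.085     ]] [[ 0.60953572 -0.09461322  0.035     ]]
[[ 0.60892761 -0.09632891  0.085     ]] [[ 0.60773773 -0.09656734  0.035     ]]
```

Emit:
move_arm(linear=[[-0.005, 0.034, 0], [-0.005, 0.034, 0], [-0.005, 0.034, 0], [-0.005, 0.034, 0], [-0.009, 0.034, 0], [-0.009, 0.034, 0], [-0.009, 0.034, 0], [-0.009, 0.034, 0], [-0.009, 0.034, 0], [-0.009, 0.034, 0], [-0.009, 0.034, 0], [-0.009, 0.034, 0], [-0.009, 0.034, 0], [0, 0, 0]], twist=[[0, 0, 4.2], [0, 0, 4.2], [0, 0, 4.2], [0, 0, 4.2], [0, 0, 4.2], [0, 0, 4.2], [0, 0, 4.2], [0, 0, 4.2], [0, 0, 4.2], [0, 0, 4.2], [0, 0, 4.2], [0, 0, 4.2], [0, 0, 4.2], [0, 0, 4.2]])

```text
time: 3.03
eef_pos: [0.4603, 0.3706, 0.2867]
tcp_rot: [0.138, 0.99, -0.007, -0.007]
contact_force: [0.0, -0.9, 0.1]
opening: 0.998
```

```bash
python3 - <<'E'
from h import *
c=snap('wrist','w2.png')
from scipy.spatial.transform import Rotation as R
s=get_state();print(s['eef_pos'],R.from_quat(s['tcp_rot']).as_matrix().round(4),s['qpos'].round(2))
E
```

```text
[0.46096575 0.36863388 0.28660012] [[-0.9623  0.2715 -0.0147]
 [ 0.2717  0.9623 -0.0145]
 [ 0.0102 -0.0179 -0.9998]] [ 0.51  0.07  1.7  -0.01  1.4  -0.79]
```

View pics/w2.png

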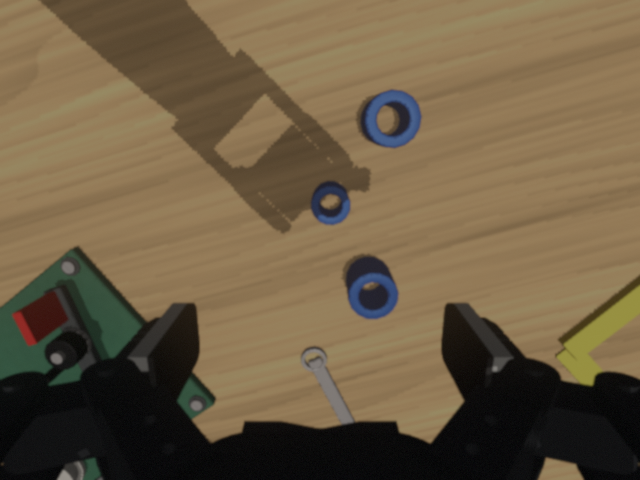

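View pics/sl_scene.png

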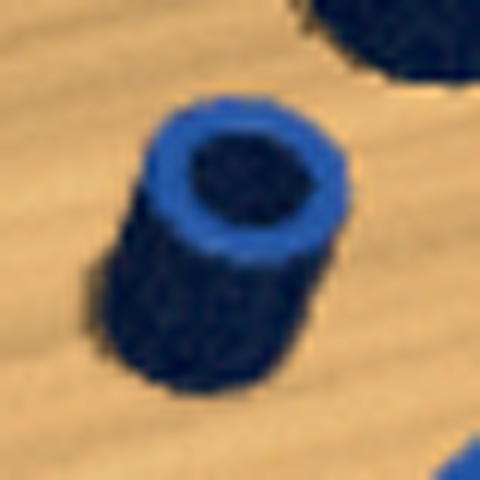

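View pics/sl_top.png

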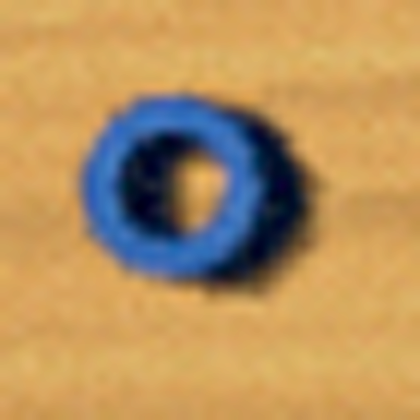

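```bash
python3 - <<'E'
from h import *
w=load('w2.png');t=load('top0.png');s=load('scene0.png')
print(onz(s,[(445.2,169.7)],.045),onz(t,[(173.9,287.1)],.045))
im=cv2.resize(w['img'][175:230,305:360],None,fx=9,fy=9,interpolation=cv2.INTER_CUBIC); cv2.imwrite('pics/w2z.png',np.clip(im*1.8,0,255).astype(np.uint8))
E
```

```text
[[0.4715218  0.37345696 0.045     ]] [[0.46737216 0.37304122 0.045     ]]
```

View pics/w2z.png

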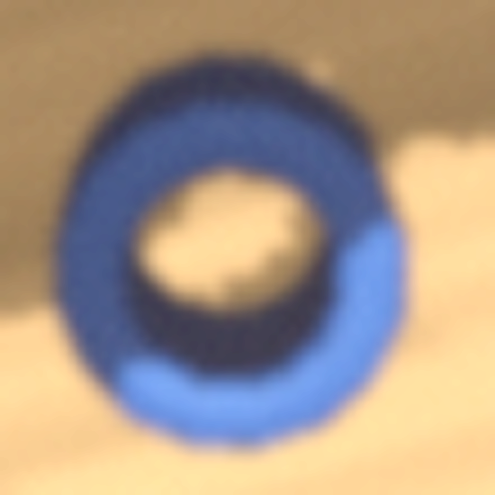

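```bash
python3 - <<'E'
from h import *
w=load('w2.png'); print(onz(w,[(330.4,204.8)],.045))
E
```

```text
[[0.4677942  0.37546014 0.045     ]]
```

Emit:
move_arm(linear=[[0.002, 0.0015, -0.03], [0.002, 0.0015, -0.03], [0.002, 0.0015, -0.03], [0.002, 0.001, -0.03], [0, 0, -0.03], [0, 0, -0.02], [0, 0, 0]], twist=[[0.4, -0.4, 0], [0.4, -0.4, 0], [0, 0, 0], [0, 0, 0], [0, 0, 0], [0, 0, 0], [0, 0, 0]])

```text
time: 3.67
eef_pos: [0.4705, 0.3708, 0.1127]
tcp_rot: [0.144, 0.99, 0.001, 0.003]
contact_force: [-1.6, -0.2, -1.0]
opening: 1.002
```

```bash
python3 - <<'E'
from h import *
c=snap('wrist','w3.png')
from scipy.spatial.transform import Rotation as R
s=get_state();print(s['eef_pos'],R.from_quat(s['tcp_rot']).as_matrix().round(4),s['time'])
E
```

```text
[0.4712871  0.37120455 0.11457402] [[-0.9587  0.2844  0.0086]
 [ 0.2844  0.9587  0.002 ]
 [-0.0077  0.0044 -1.    ]] 3.7167
```

View pics/w3.png

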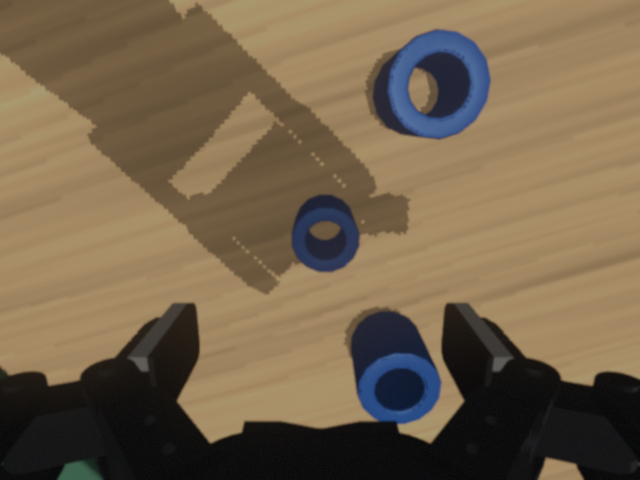

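```bash
python3 - <<'E'
from h import *
w=load('w3.png'); print(onz(w,[(325.5,239)],.045))
im=cv2.resize(w['img'][190:280,280:370],None,fx=6,fy=6,interpolation=cv2.INTER_CUBIC); cv2.imwrite('pics/w3z.png',np.clip(im*2,0,255).astype(np.uint8))
E
```

```text
[[0.46768878 0.375535   0.045     ]]
```

View pics/w3z.png

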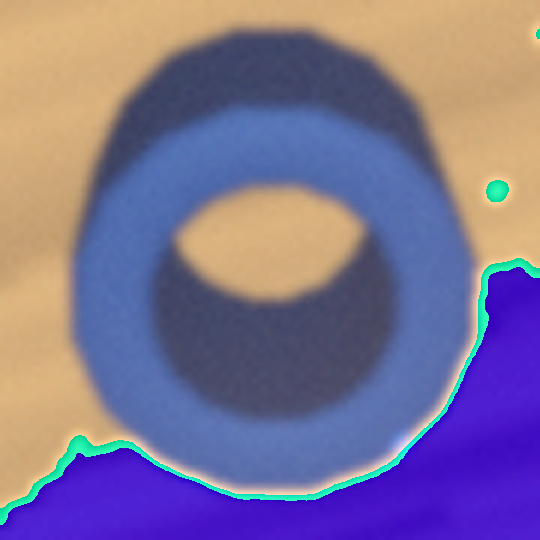

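Emit:
move_arm(linear=[[-0.002, 0.002, -0.025], [-0.001, 0.002, -0.025], [0, 0, -0.025], [0, 0, -0.015], [0, 0, 0], [0, 0, 0]], twist=[[-0.1, 0.3, 0], [0, 0, 0], [0, 0, 0], [0, 0, 0], [0, 0, 0], [0, 0, 0]])

```text
time: 4.22
eef_pos: [0.478, 0.3767, 0.0349]
tcp_rot: [0.148, 0.989, 0.006, 0.01]
contact_force: [-0.2, -0.3, -0.1]
opening: 0.995
```

```bash
python3 - <<'E'
from h import *
from scipy.spatial.transform import Rotation as R
s=get_state();print(s['eef_pos'],R.from_quat(s['tcp_rot']).as_matrix().round(4),s['time'],s['contact_force'])
E
```

```text
[0.47795743 0.37665432 0.03493613] [[-0.9557  0.2934  0.0216]
 [ 0.2937  0.9559  0.0093]
 [-0.0179  0.0153 -0.9997]] 4.2167 [-0.23992016 -0.27412455 -0.14164002]
```

Emit:
move_arm(linear=[[-0.005, -0.001, 0], [-0.005, -0.001, 0], [0, 0, 0], [0, 0, 0]], twist=[[-0.3, 0.7, 0], [-0.3, 0.6, 0], [0, 0, 0], [0, 0, 0]])

```text
time: 4.55
eef_pos: [0.4716, 0.3763, 0.0428]
tcp_rot: [0.149, 0.989, 0.002, 0.003]
contact_force: [-0.4, 0.9, 0.3]
opening: 1.0
```

```bash
cat > st.py <<'E'
from h import *
from scipy.spatial.transform import Rotation as R
s=get_state();M=R.from_quat(s['tcp_rot']).as_matrix();z=M[:,2]
print('pos',(s['eef_pos']*1000).round(1),'fix tilt deg',np.degrees(np.cross(z,[0,0,-1])).round(2),'yaw_y',np.degrees(np.arctan2(M[1,1],M[0,1])).round(1),'t',s['time'],'F',s['contact_force'].round(1),'open',round(s['opening'],3),'q',s['qpos'].round(2))
E
python3 st.py
```

```text
pos [471.6 376.3  42.8] fix tilt deg [-0.19  0.38  0.  ] yaw_y 72.8 t 4.55 F [-0.4  0.9  0.3] open 1.0 q [ 0.51  0.32  1.87 -0.    0.94 -0.77]
```

Emit:
move_arm(linear=[[-0.002, -0.001, -0.01], [-0.002, 0, -0.01], [0, 0, -0.004], [0, 0, 0], [0, 0, 0]], twist=[[-0.1, 0.2, 0], [-0.1, 0.2, 0], [0, 0.1, 0], [0, 0, 0], [0, 0, 0]])

```text
time: 4.97
eef_pos: [0.4679, 0.3759, 0.0182]
tcp_rot: [0.149, 0.989, 0.0, -0.0]
contact_force: [-0.1, -0.3, -0.2]
opening: 1.007
```

```bash
python3 st.py
```

```text
pos [467.9 375.9  18.2] fix tilt deg [-0.06 -0.01 -0.  ] yaw_y 72.8 t 4.9667 F [-0.1 -0.3 -0.2] open 1.007 q [ 0.51  0.36  1.88  0.    0.9  -0.76]
```

Emit:
move_arm(linear=[[0, 0, 0], [0, 0, 0], [0, 0, 0], [0, 0, 0], [0, 0, 0], [0, 0, 0], [0, 0, 0], [0, 0, 0], [0, 0, 0], [0, 0, 0]], twist=[[0, 0, 0], [0, 0, 0], [0, 0, 0], [0, 0, 0], [0, 0, 0], [0, 0, 0], [0, 0, 0], [0, 0, 0], [0, 0, 0], [0, 0, 0]], grip=0, force=30)

```text
time: 5.8
eef_pos: [0.4678, 0.3757, 0.0178]
tcp_rot: [0.149, 0.989, 0.0, -0.0]
contact_force: [-0.1, -0.4, -0.5]
opening: 0.446
```

```bash
python3 st.py
```

```text
pos [467.8 375.7  17.8] fix tilt deg [-0.03 -0.04 -0.  ] yaw_y 72.8 t 5.8 F [-0.1 -0.4 -0.5] open 0.446 q [ 0.51  0.36  1.88  0.    0.9  -0.76]
```

Emit:
move_arm(linear=[[0, 0, 0.01], [0, 0, 0.02], [0, 0, 0.02], [0, 0, 0.03], [0, 0, 0.03], [0, 0, 0.03], [0, 0, 0.02], [0, 0, 0], [0, 0, 0]], twist=[[0, 0, 0], [0, 0, 0], [0, 0, 0], [0, 0, 0], [0, 0, 0], [0, 0, 0], [0, 0, 0], [0, 0, 0], [0, 0, 0]])

```text
time: 6.55
eef_pos: [0.4643, 0.3738, 0.1877]
tcp_rot: [0.149, 0.989, -0.001, -0.002]
contact_force: [-0.2, -0.4, -1.3]
opening: 0.451
```

```bash
python3 st.py; python3 -c "
from h import *
c=snap('wrist','w4.png')"
```

```text
pos [464.3 373.8 187.7] fix tilt deg [ 0.05 -0.2   0.  ] yaw_y 72.8 t 6.55 F [-0.2 -0.4 -1.3] open 0.451 q [ 0.51  0.14  1.8   0.    1.2  -0.76]
```

View pics/w4.png

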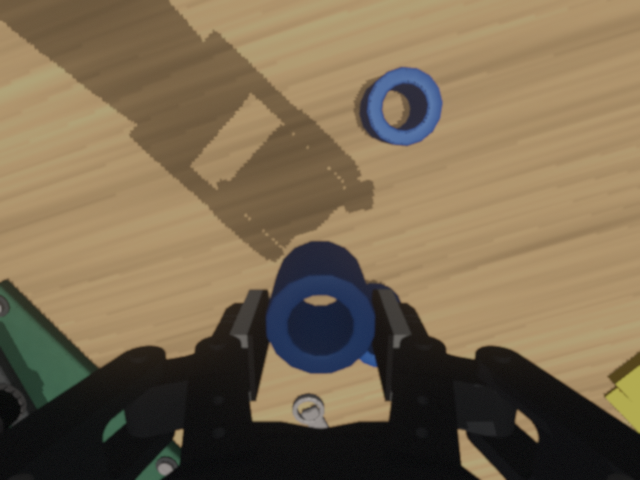

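```bash
python3 - <<'E'
from h import *
w=load('w4.png'); s=get_state()
P=onz(w,[(321,323)],s['eef_pos'][2]+.027); print(P,P-s['eef_pos'])
im=cv2.resize(w['img'][230:390,240:400],None,fx=4,fy=4,interpolation=cv2.INTER_CUBIC); cv2.imwrite('pics/w4z.png',np.clip(im.astype(float)*2,0,255).astype(np.uint8)[:600])
E
```

```text
[[0.46465611 0.3745263  0.21478414]] [[0.00016675 0.00052826 0.027     ]]
```

View pics/w4z.png

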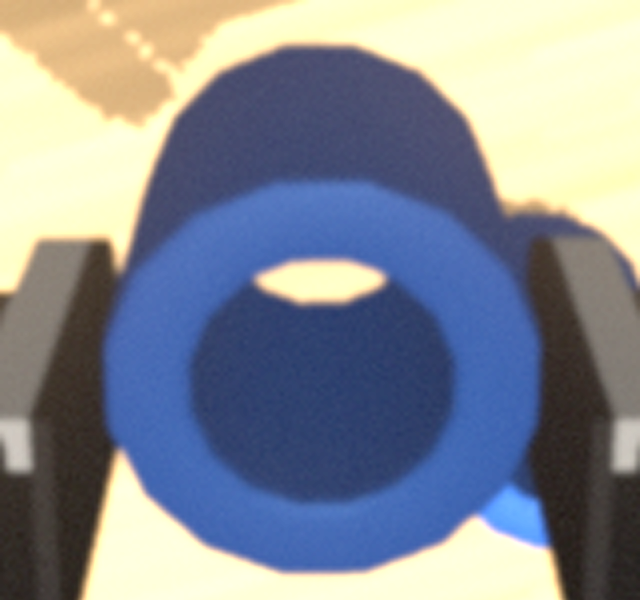

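Emit:
move_arm(linear=[[0.005, -0.017, 0.005], [0.01, -0.034, 0], [0.01, -0.034, 0], [0.01, -0.034, 0], [0.01, -0.034, 0], [0.01, -0.034, 0], [0.01, -0.034, 0], [0.01, -0.034, 0], [0.01, -0.034, 0], [0.01, -0.034, 0], [0.01, -0.034, 0], [0.01, -0.034, 0], [0.01, -0.034, 0], [0.01, -0.034, 0], [0.005, -0.017, 0], [0, 0, 0], [0, 0, 0]], twist=[[0, 0, 0], [0, 0, 0], [0, 0, 0], [0, 0, 0], [0, 0, 0], [0, 0, 0], [0, 0, 0], [0, 0, 0], [0, 0, 0], [0, 0, 0], [0, 0, 0], [0, 0, 0], [0, 0, 0], [0, 0, 0], [0, 0, 0], [0, 0, 0], [0, 0, 0]])

```text
time: 8.02
eef_pos: [0.5858, -0.1245, 0.1523]
tcp_rot: [0.147, 0.989, -0.003, -0.032]
contact_force: [-0.6, 0.5, -0.1]
opening: 0.449
```

```bash
python3 st.py; python3 -c "
from h import *
c=snap('wrist','w5.png');c=snap('top','t5.png')"
```

```text
pos [ 585.8 -124.5  152.3] fix tilt deg [-0.24 -3.62 -0.  ] yaw_y 73.1 t 8.0167 F [-0.6  0.5 -0.1] open 0.449 q [-0.37  0.22  1.78 -0.02  1.2  -1.64]
```

View pics/w5.png

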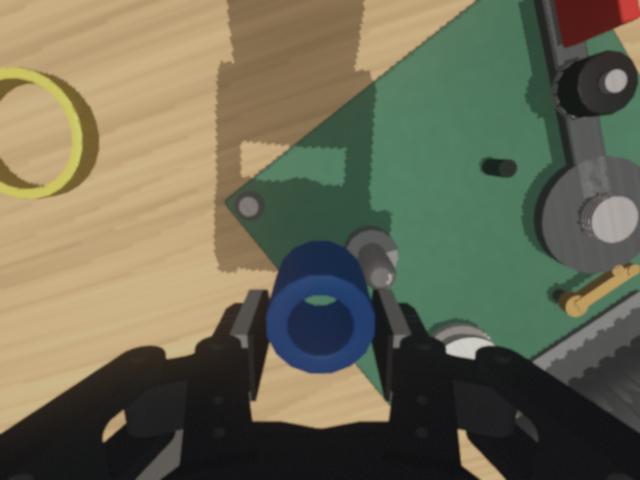

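Emit:
move_arm(linear=[[0.005, 0.006, 0], [0.006, 0.008, 0], [0.006, 0.008, 0], [0.005, 0.006, 0], [0, 0, 0], [0, 0, 0]], twist=[[0, -1, 0], [0, -1, 0], [-0.1, -1, 0], [-0.1, -0.6, 0], [0, 0, 0], [0, 0, 0]])

```text
time: 8.62
eef_pos: [0.6088, -0.0846, 0.1521]
tcp_rot: [0.142, 0.99, 0.002, 0.003]
contact_force: [0.1, -0.9, -0.5]
opening: 0.449
```

```bash
python3 st.py
```

```text
pos [608.8 -84.6 152.1] fix tilt deg [-0.14  0.32  0.  ] yaw_y 73.7 t 8.6167 F [ 0.1 -0.9 -0.5] open 0.449 q [-0.3   0.21  1.79  0.    1.14 -1.59]
```

Emit:
move_arm(linear=[[0, -0.005, 0], [0, -0.005, 0], [0, -0.001, 0], [0, 0, 0], [0, 0, 0]], twist=[[0, 0.2, 0], [-0.1, 0.1, 0], [0, 0, 0], [0, 0, 0], [0, 0, 0]])

```text
time: 9.03
eef_pos: [0.6091, -0.0968, 0.1529]
tcp_rot: [0.142, 0.99, -0.0, 0.0]
contact_force: [-0.8, 0.4, -0.9]
opening: 0.448
```

```bash
python3 st.py; python3 -c "
from h import *
c=snap('wrist','w6.png')"
```

```text
pos [609.1 -96.8 152.9] fix tilt deg [0.03 0.05 0.  ] yaw_y 73.7 t 9.0333 F [-0.8  0.4 -0.9] open 0.448 q [-0.32  0.22  1.78 -0.    1.14 -1.61]
```

View pics/w6.png

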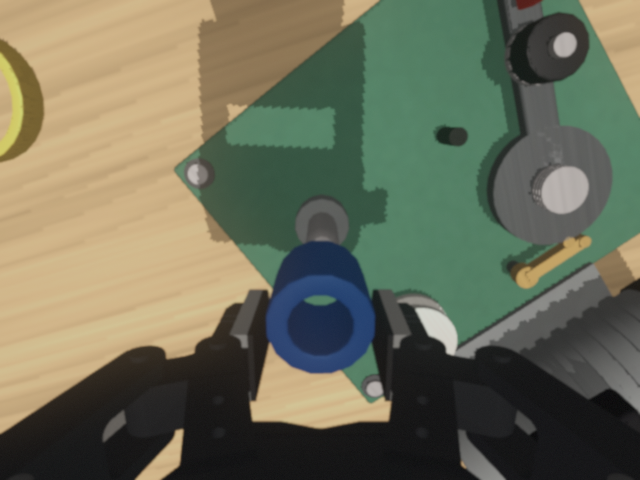

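```bash
python3 - <<'E'
from h import *
w=load('w6.png'); print(onz(w,[(321.8,222)],.035))
im=cv2.resize(w['img'][185:255,280:365],None,fx=8,fy=8,interpolation=cv2.INTER_CUBIC); cv2.imwrite('pics/w6z.png',np.clip(im.astype(float)*1.8,0,255).astype(np.uint8)[:600])
E
```

```text
[[ 0.60698109 -0.09449932  0.035     ]]
```

View pics/w6z.png

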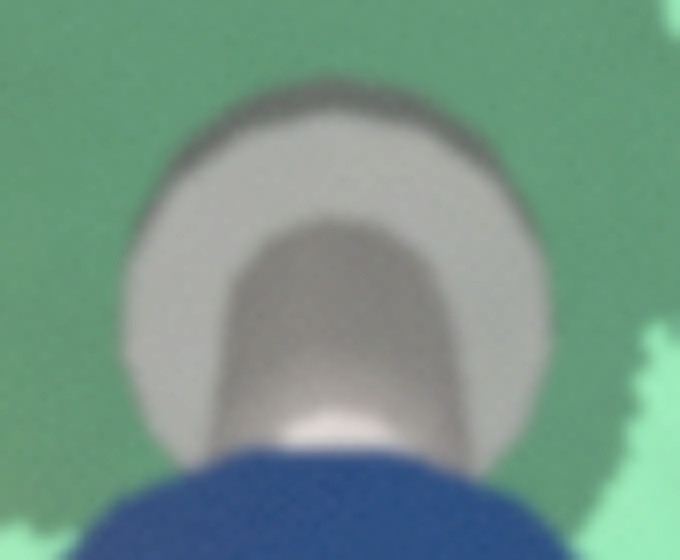

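```bash
python3 - <<'E'
from h import *
w=load('w6.png'); print(onz(w,[(321.6,223.7)],.035)); print(onz(w,[(320.4,324.1)],.1529+.027))
E
```

```text
[[ 0.6081035  -0.09497106  0.035     ]]
[[ 0.60977625 -0.09641113  0.1799    ]]
```

Emit:
move_arm(linear=[[-0.0005, 0.0005, -0.01], [0, 0, -0.01], [0, 0, -0.01], [0, 0, -0.01], [0, 0, -0.008], [0, 0, 0], [0, 0, 0]], twist=[[0, 0, 0], [0, 0, 0], [0, 0, 0], [0, 0, 0], [0, 0, 0], [0, 0, 0], [0, 0, 0]])

```text
time: 9.67
eef_pos: [0.6066, -0.0962, 0.0972]
tcp_rot: [0.142, 0.99, 0.0, -0.002]
contact_force: [-0.3, 0.2, -0.1]
opening: 0.448
```

```bash
python3 st.py
```

```text
pos [606.6 -96.2  97.2] fix tilt deg [-0.05 -0.19 -0.  ] yaw_y 73.6 t 9.6667 F [-0.3  0.2 -0.1] open 0.448 q [-0.32  0.28  1.82 -0.    1.05 -1.61]
```

Emit:
move_arm(linear=[[0.001, 0.0005, 0], [0.0007, 0, -0.003], [0.0002, 0, -0.005], [0.0002, 0, -0.006], [0, 0, 0], [0, 0, 0]], twist=[[0, -0.2, 0], [0, 0, 0], [0, 0, 0], [0, 0, 0], [0, 0, 0], [0, 0, 0]])

```text
time: 10.17
eef_pos: [0.6096, -0.0957, 0.0828]
tcp_rot: [0.142, 0.99, 0.0, 0.001]
contact_force: [-0.1, 0.4, -0.0]
opening: 0.443
```

```bash
python3 st.py
```

```text
pos [609.6 -95.7  82.8] fix tilt deg [-0.03  0.1   0.  ] yaw_y 73.7 t 10.1667 F [-0.1  0.4 -0. ] open 0.443 q [-0.32  0.3   1.82  0.    1.02 -1.61]
```

Emit:
move_arm(linear=[[-0.0005, 0, -0.006], [0, 0, -0.006], [0, 0, -0.006], [0, 0, -0.006], [0, 0, 0], [0, 0, 0]], twist=[[0, 0.1, 0], [0, 0, 0], [0, 0, 0], [0, 0, 0], [0, 0, 0], [0, 0, 0]])

```text
time: 10.67
eef_pos: [0.6087, -0.0956, 0.0562]
tcp_rot: [0.142, 0.99, 0.0, -0.0]
contact_force: [-0.0, -0.9, -0.4]
opening: 0.451
```

```bash
python3 st.py
```

```text
pos [608.7 -95.6  56.2] fix tilt deg [-0.04 -0.05 -0.  ] yaw_y 73.7 t 10.6667 F [-0.  -0.9 -0.4] open 0.451 q [-0.32  0.33  1.83  0.    0.98 -1.61]
```

Bottom rim is about 3 mm above the shoulder; press gently down to contact.

Emit:
move_arm(linear=[[0, 0, -0.002], [0, 0, -0.002], [0, 0, -0.001], [0, 0, 0], [0, 0, 0]], twist=[[0, 0, 0], [0, 0, 0], [0, 0, 0], [0, 0, 0], [0, 0, 0]])

```text
time: 11.08
eef_pos: [0.6096, -0.0959, 0.053]
tcp_rot: [0.142, 0.99, 0.0, 0.0]
contact_force: [-1.0, 0.8, -0.9]
opening: 0.45
```

```bash
python3 st.py
```

```text
pos [609.6 -95.9  53. ] fix tilt deg [-0.02  0.01  0.  ] yaw_y 73.7 t 11.0833 F [-1.   0.8 -0.9] open 0.45 q [-0.32  0.34  1.83  0.    0.97 -1.61]
```

Emit:
move_arm(linear=[[0, 0, 0], [0, 0, 0], [0, 0, 0], [0, 0, 0], [0, 0, 0], [0, 0, 0]], twist=[[0, 0, 0], [0, 0, 0], [0, 0, 0], [0, 0, 0], [0, 0, 0], [0, 0, 0]], grip=0.8)

```text
time: 11.58
eef_pos: [0.6109, -0.0963, 0.0535]
tcp_rot: [0.142, 0.99, -0.0, 0.002]
contact_force: [0.1, 0.4, 0.1]
opening: 0.799
```

```bash
python3 st.py; python3 -c "
from h import *
c=snap('wrist','w7.png')"
```

```text
pos [610.9 -96.3  53.5] fix tilt deg [0.04 0.22 0.  ] yaw_y 73.7 t 11.5833 F [0.1 0.4 0.1] open 0.799 q [-0.32  0.34  1.83  0.    0.97 -1.61]
```

View pics/w7.png

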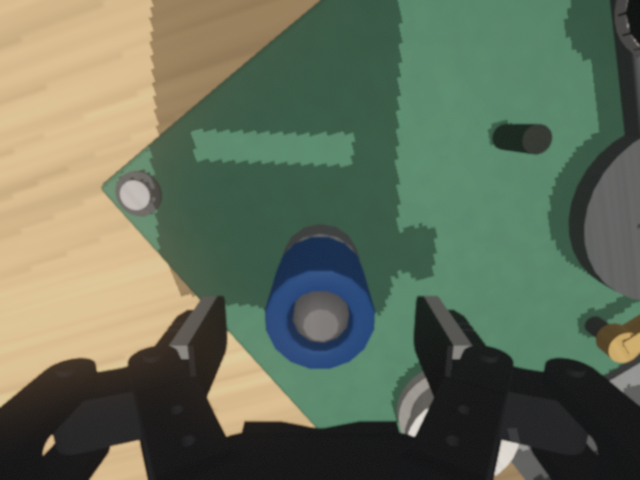

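Emit:
move_arm(linear=[[0, 0, 0.008], [0, 0, 0.012], [0, 0, 0.015], [0, 0, 0.02], [0, 0, 0.025], [0, 0, 0.025], [0, 0, 0.02], [0, 0, 0], [0, 0, 0]], twist=[[0, 0, 0], [0, 0, 0], [0, 0, 0], [0, 0, 0], [0, 0, 0], [0, 0, 0], [0, 0, 0], [0, 0, 0], [0, 0, 0]])

```text
time: 12.38
eef_pos: [0.6099, -0.0959, 0.191]
tcp_rot: [0.142, 0.99, -0.0, 0.004]
contact_force: [-0.7, -0.1, -0.8]
opening: 0.805
```

```bash
python3 st.py; python3 -c "
from h import *
c=snap('wrist','w8.png')
c=snap('scene','s8.png')"
```

```text
pos [609.9 -95.9 191. ] fix tilt deg [0.1 0.4 0. ] yaw_y 73.7 t 12.3833 F [-0.7 -0.1 -0.8] open 0.805 q [-0.32  0.18  1.75  0.    1.2  -1.61]
```

View pics/w8.png

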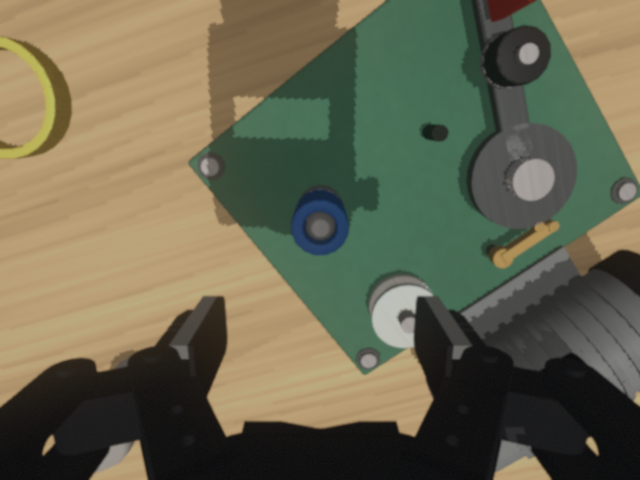

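View pics/s8.png

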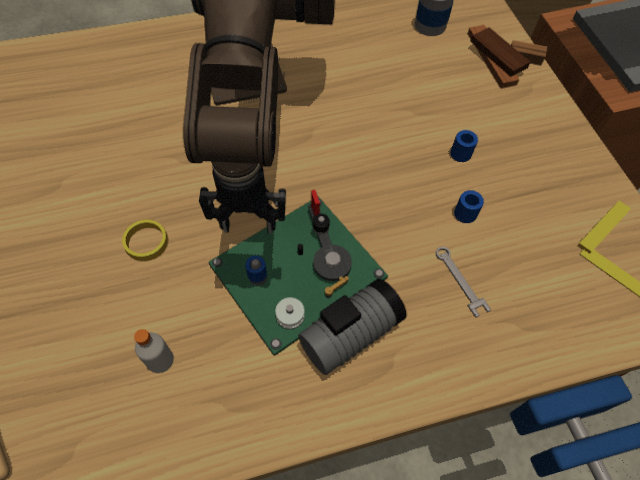

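Emit:
move_arm(linear=[[-0.01, 0.02, 0], [-0.01, 0.02, 0], [-0.01, 0.02, 0], [-0.01, 0.02, 0], [-0.01, 0.02, 0], [-0.01, 0.02, 0], [-0.01, 0.02, 0], [-0.01, 0.02, 0], [-0.01, 0.02, 0], [-0.01, 0.02, 0], [-0.01, 0.02, 0], [0, 0, 0], [0, 0, 0], [0, 0, 0]], twist=[[0, 0, -6.7], [0, 0, -6.7], [0, 0, -6.7], [0, 0, -6.7], [0, 0, -6.7], [0, 0, -6.7], [0, 0, -6.7], [0, 0, -6.7], [0, 0, -6.7], [0, 0, -6.7], [0, 0, -6.7], [0, 0, 0], [0, 0, 0], [0, 0, 0]], grip=0)

```text
time: 13.65
eef_pos: [0.4781, 0.1323, 0.161]
tcp_rot: [0.73, 0.683, -0.009, -0.019]
contact_force: [-0.4, -0.4, -0.1]
opening: 0.002
```

```bash
python3 st.py; python3 - <<'E'
from h import *
c=snap('wrist','w9.png');c=snap('top','t9.png')
for f in('s8.png','t9.png','w8.png'):
    c=load(f);hsv=cv2.cvtColor(c['img'],cv2.COLOR_BGR2HSV)
    m=cv2.inRange(hsv,(105,120,30),(125,255,255)); ys,xs=np.where(m>0); P=dep(c,np.c_[xs,ys])
    k=(np.hypot(P[:,0]-.609,P[:,1]+.096)<.03); P=P[k];print(f,k.sum(),np.percentile(P[:,2],[50,80,90,97]).round(4), P[P[:,2]>.07].mean(0).round(4))
    for lo,hi in(((172,140,40),(180,255,255)),((0,150,40),(6,255,255))):
        m=cv2.inRange(hsv,lo,hi); ys,xs=np.where(m>0); P=dep(c,np.c_[xs,ys]);P=P[(np.abs(P[:,0]-.5)<.05)&(np.abs(P[:,1]-.06)<.05)&(P[:,2]>.085)]
        if len(P)>10: print('red',len(P),P.mean(0).round(4),np.percentile(P,[3,97],axis=0).round(4))
E
```

```text
pos [478.1 132.3 161. ] fix tilt deg [-0.83 -2.25 -0.  ] yaw_y -3.8 t 13.65 F [-0.4 -0.4 -0.1] open 0.002 q [ 0.06 -0.04  2.04  0.02  1.18  0.11]
s8.png 342 [0.0752 0.0791 0.0799 0.0813] [ 0.6141 -0.0971  0.0778]
red 73 [0.4989 0.058  0.0932] [[0.481  0.0535 0.0868]
 [0.5132 0.0628 0.0963]]
t9.png 148 [0.0785 0.0815 0.0826 0.0842] [ 0.6085 -0.0962  0.0791]
red 57 [0.4956 0.0573 0.0938] [[0.4792 0.0519 0.0863]
 [0.5122 0.0616 0.0989]]
w8.png 2048 [0.0802 0.081  0.0813 0.0817] [ 0.609  -0.0957  0.0798]Traceback (most recent call last):
  File "<stdin>", line 8, in <module>
  File "h.py", line 15, in dep
    o,d=ray(c,uv); z=np.array([c['depth'][int(v),int(u)] for u,v in uv]); return o+d*z[:,None]
        ~~~^^^^^^
  File "h.py", line 8, in ray
    p=cv2.undistortPoints(np.array(uv,float).reshape(-1,1,2),K,np.array(c['dist'],float)).reshape(-1,2)
      ~~~~~~~~~~~~~~~~~~~^^^^^^^^^^^^^^^^^^^^^^^^^^^^^^^^^^^^^^^^^^^^^^^^^^^^^^^^^^^^^^^^
cv2.error: OpenCV(4.12.0) /io/opencv/modules/calib3d/src/undistort.dispatch.cpp:347: error: (-215:Assertion failed) CV_IS_MAT(_src) && CV_IS_MAT(_dst) && (_src->rows == 1 || _src->cols == 1) && (_dst->rows == 1 || _dst->cols == 1) && _src->cols + _src->rows - 1 == _dst->rows + _dst->cols - 1 && (CV_MAT_TYPE(_src->type) == CV_32FC2 || CV_MAT_TYPE(_src->type) == CV_64FC2) && (CV_MAT_TYPE(_dst->type) == CV_32FC2 || CV_MAT_TYPE(_dst->type) == CV_64FC2) in function 'cvUndistortPointsInternal'
```

View pics/w9.png

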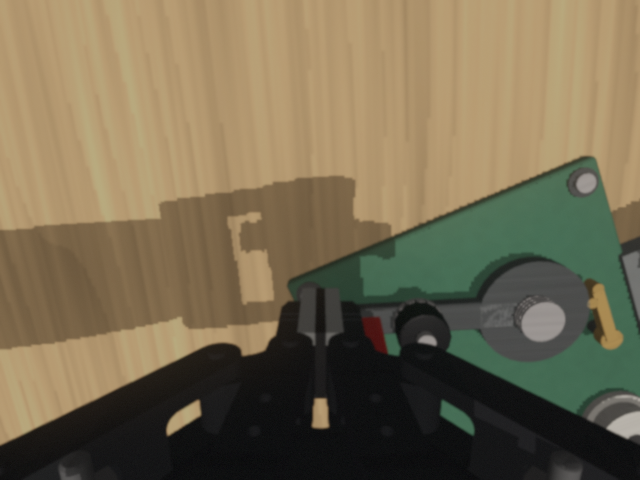

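View pics/t9.png

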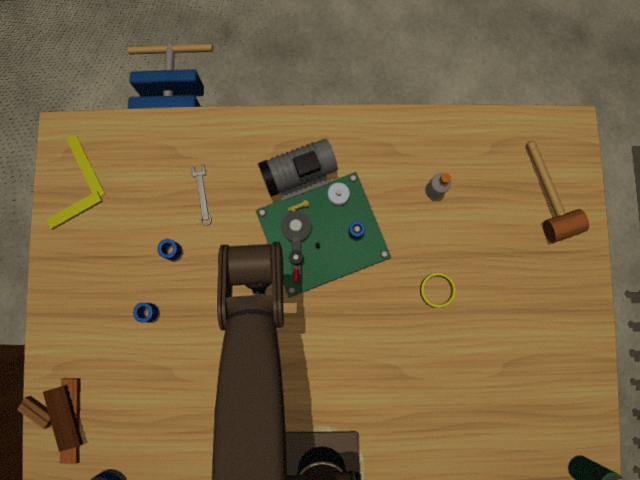

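Emit:
move_arm(linear=[[0.005, -0.004, 0], [0.005, -0.004, 0], [0.005, -0.004, -0.01], [0.004, -0.003, -0.01], [0, 0, -0.01], [0, 0, -0.01], [0, 0, 0], [0, 0, 0]], twist=[[-0.2, -0.6, 1], [-0.2, -0.6, 1], [-0.2, -0.6, 1], [-0.2, -0.4, 0.8], [0, 0, 0], [0, 0, 0], [0, 0, 0], [0, 0, 0]])

```text
time: 14.42
eef_pos: [0.5039, 0.1101, 0.1203]
tcp_rot: [0.706, 0.708, 0.002, 0.004]
contact_force: [0.1, 1.0, 0.3]
opening: -0.004
```

```bash
python3 st.py
```

```text
pos [503.9 110.1 120.3] fix tilt deg [0.19 0.45 0.  ] yaw_y 0.1 t 14.4167 F [0.1 1.  0.3] open -0.004 q [ 0.02  0.03  2.05 -0.    1.05  0.02]
```

Emit:
move_arm(linear=[[-0.004, 0.002, -0.01], [-0.003, 0.002, -0.01], [0, 0, -0.01], [0, 0, -0.01], [0, 0, -0.01], [0, 0, -0.006], [0, 0, 0], [0, 0, 0]], twist=[[0.1, 0.3, 0], [0.1, 0.2, 0], [0, 0, 0], [0, 0, 0], [0, 0, 0], [0, 0, 0], [0, 0, 0], [0, 0, 0]])

```text
time: 15.08
eef_pos: [0.495, 0.1151, 0.058]
tcp_rot: [0.706, 0.708, -0.001, -0.001]
contact_force: [-0.0, 0.5, 0.3]
opening: -0.001
```

```bash
python3 st.py
```

```text
pos [495.  115.1  58. ] fix tilt deg [-0.03 -0.18 -0.  ] yaw_y 0.2 t 15.0833 F [-0.   0.5  0.3] open -0.001 q [0.03 0.12 2.09 0.   0.94 0.02]
```

Emit:
move_arm(linear=[[0.002, -0.006, 0.002], [0, -0.008, 0.002], [0, -0.008, 0], [0, -0.006, 0], [0, -0.005, 0], [0, -0.003, 0], [0, 0, 0], [0, 0, 0]], twist=[[0, -0.2, 0], [0, 0, 0], [0, 0, 0], [0, 0, 0], [0, 0, 0], [0, 0, 0], [0, 0, 0], [0, 0, 0]])

```text
time: 15.75
eef_pos: [0.4992, 0.0749, 0.0647]
tcp_rot: [0.707, 0.707, 0.003, 0.001]
contact_force: [1.1, 3.0, -2.1]
opening: 0.0
```

```bash
python3 st.py; python3 -c "
from h import *
c=snap('wrist','w10.png');c=snap('scene','s10.png');cv2.imwrite('pics/s10z.png',cv2.resize(c['img'][120:320,180:420],None,fx=3,fy=3)[:600])"
```

```text
pos [499.2  74.9  64.7] fix tilt deg [-0.13  0.34  0.  ] yaw_y 0.1 t 15.75 F [ 1.1  3.  -2.1] open 0.0 q [-0.05  0.09  2.1   0.    0.94 -0.06]
```

View pics/s10z.png

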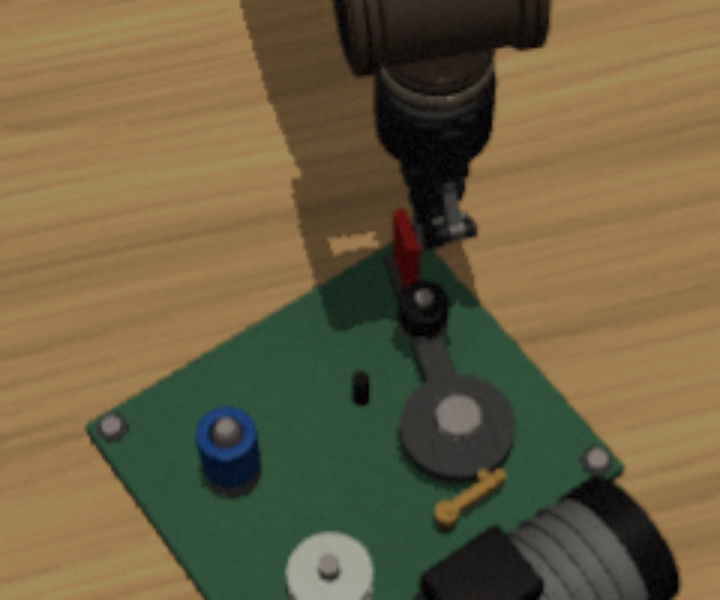

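View pics/w10.png

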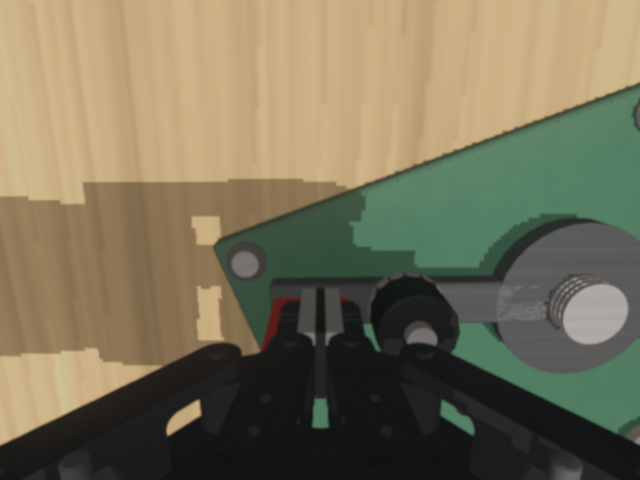

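Emit:
move_arm(linear=[[0, -0.005, 0], [0, -0.006, 0], [0, -0.006, 0], [0, -0.006, 0], [0, -0.006, 0], [0, -0.006, 0], [0, 0, 0]], twist=[[-0.1, 0.3, 1.5], [0, 0, 2.2], [0, 0, 2.2], [0, 0, 2.2], [0, 0, 2.2], [0, 0, 2.2], [0, 0, 0]])

```text
time: 16.43
eef_pos: [0.4975, 0.0551, 0.0651]
tcp_rot: [0.623, 0.782, 0.011, -0.012]
contact_force: [-0.6, 4.6, 0.9]
opening: -0.0
```

```bash
python3 st.py
```

```text
pos [497.5  55.1  65.1] fix tilt deg [-1.81 -0.25 -0.  ] yaw_y 12.9 t 16.4333 F [-0.6  4.6  0.9] open -0.0 q [-0.11  0.09  2.11  0.04  0.95 -0.36]
```

Emit:
move_arm(linear=[[0, -0.008, 0], [0, -0.009, 0], [0, -0.009, 0], [0, -0.009, 0], [0, -0.008, 0], [0, 0, 0]], twist=[[-0.8, 0, 1], [-0.8, 0, 1], [-0.2, 0, 1.5], [0, 0, 1.5], [0, 0, 1.5], [0, 0, 0]])

```text
time: 16.93
eef_pos: [0.5008, 0.027, 0.0655]
tcp_rot: [0.577, 0.816, 0.014, -0.007]
contact_force: [-3.9, 7.6, 2.8]
opening: 0.003
```

```bash
python3 st.py
```

```text
pos [500.8  27.   65.5] fix tilt deg [-1.72  0.28  0.  ] yaw_y 19.4 t 16.9333 F [-3.9  7.6  2.8] open 0.003 q [-0.17  0.08  2.11  0.04  0.95 -0.53]
```

Emit:
move_arm(linear=[[0, -0.005, 0], [0.001, -0.005, 0], [0.001, -0.004, 0], [0, -0.002, 0], [0, 0, 0], [0, 0, 0], [0, 0, 0]], twist=[[-0.7, 0, 2], [-0.6, 0, 2], [-0.4, 0, 1.5], [0, 0, 1], [0, 0, 0], [0, 0, 0], [0, 0, 0]])

```text
time: 17.52
eef_pos: [0.4986, 0.0274, 0.0656]
tcp_rot: [0.529, 0.848, 0.011, -0.013]
contact_force: [-2.2, 6.5, 2.5]
opening: 0.001
```

```bash
python3 st.py; python3 -c "
from h import *
c=snap('wrist','w11.png');c=snap('scene','s11.png');cv2.imwrite('pics/s11z.png',cv2.resize(c['img'][120:320,180:420],None,fx=3,fy=3)[:600]);c=snap('top','t11.png')"
```

```text
pos [498.6  27.4  65.6] fix tilt deg [-1.83 -0.55 -0.  ] yaw_y 26.1 t 17.5167 F [-2.2  6.5  2.5] open 0.001 q [-0.16  0.09  2.11  0.04  0.96 -0.64]
```

View pics/s11z.png

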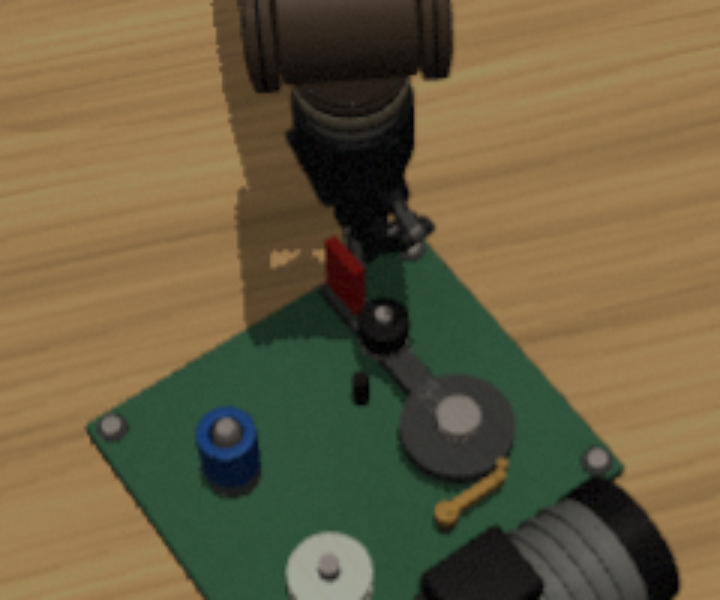

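View pics/w11.png

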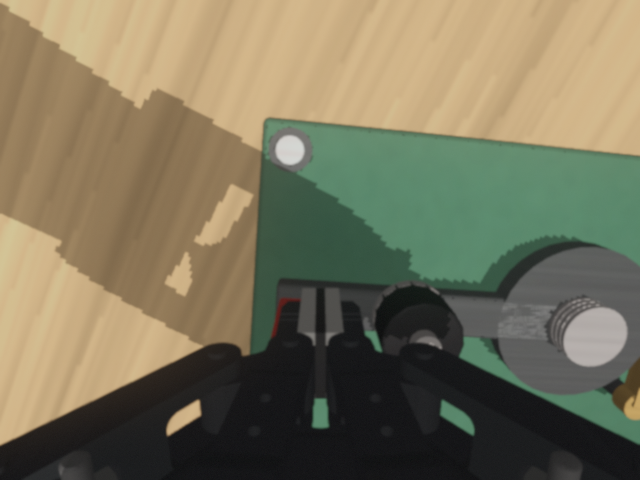

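View pics/t11.png

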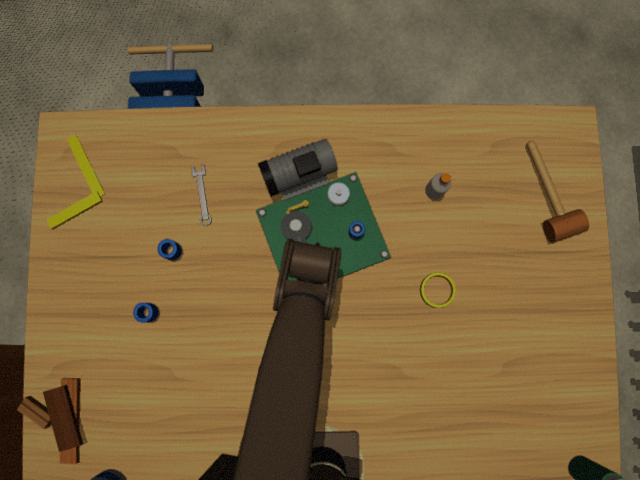

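Emit:
move_arm(linear=[[0.001, -0.008, 0], [0.001, -0.008, 0], [0.001, -0.006, 0], [0, -0.005, 0], [0, -0.005, 0]], twist=[[-0.6, 0, 0], [-0.6, 0, 0], [-0.6, 0, 0], [-0.6, 0, 0], [-0.6, 0, 0]])

```text
time: 18.08
eef_pos: [0.5024, 0.0092, 0.0657]
tcp_rot: [0.531, 0.847, 0.001, -0.004]
contact_force: [1.1, 10.7, 0.5]
opening: -0.003
```

```bash
python3 st.py; for i in 1 2 3 4 5 6; do python3 -c "
from h import *
for i in range(4): c=snap('wrist','w12_$i.png')"; python3 st.py; done
```

```text
pos [502.4   9.2  65.7] fix tilt deg [-0.33 -0.34 -0.  ] yaw_y 25.8 t 18.0833 F [ 1.1 10.7  0.5] open -0.003 q [-0.19  0.09  2.1   0.01  0.95 -0.64]
pos [502.3   9.4  65.7] fix tilt deg [-0.34 -0.36 -0.  ] yaw_y 25.9 t 18.2833 F [ 1.  10.6  0.6] open 0.001 q [-0.19  0.09  2.1   0.01  0.95 -0.64]
pos [502.2   9.5  65.6] fix tilt deg [-0.34 -0.36 -0.  ] yaw_y 25.9 t 18.4833 F [ 2.2 11.1 -0.1] open 0.0 q [-0.19  0.09  2.1   0.01  0.95 -0.64]
pos [502.2   9.4  65.7] fix tilt deg [-0.33 -0.36 -0.  ] yaw_y 25.9 t 18.6833 F [ 1.5 10.4 -0.1] open 0.001 q [-0.19  0.09  2.1   0.01  0.95 -0.64]
pos [502.2   9.5  65.6] fix tilt deg [-0.34 -0.36 -0.  ] yaw_y 25.9 t 18.8833 F [1.4 9.9 0.2] open -0.001 q [-0.19  0.09  2.1   0.01  0.95 -0.64]
pos [502.2   9.5  65.7] fix tilt deg [-0.34 -0.36 -0.  ] yaw_y 25.9 t 19.0833 F [ 2.  10.7 -0.4] open -0.001 q [-0.19  0.09  2.1   0.01  0.95 -0.64]
pos [502.2   9.4  65.7] fix tilt deg [-0.34 -0.36 -0.  ] yaw_y 25.9 t 19.2833 F [1.6 9.9 0.4] open 0.001 q [-0.19  0.09  2.1   0.01  0.95 -0.64]
```

```bash
python3 - <<'E'
from h import *
c=snap('scene','s13.png');cv2.imwrite('pics/s13z.png',cv2.resize(c['img'][120:320,180:420],None,fx=3,fy=3)[:600])
hsv=cv2.cvtColor(c['img'],cv2.COLOR_BGR2HSV)
m=cv2.inRange(hsv,(0,150,40),(6,255,255)); ys,xs=np.where(m>0);P=dep(c,np.c_[xs,ys]);P=P[(np.abs(P[:,0]-.51)<.06)&(np.abs(P[:,1])<.07)&(P[:,2]>.088)]
print(len(P),P.mean(0)); print('theta',np.arctan2(.058-P[:,1].mean(),.627-P[:,0].mean()))
a=load('scene0.png')
for n,x,y,w,h in(('tape',120,215,55,50),('glue',130,325,45,50),('wrench',432,245,62,75)):
    print(n,np.abs(a['img'][y:y+h,x:x+w].astype(int)-c['img'][y:y+h,x:x+w]).mean())
E
```

```text
71 [ 0.51455524 -0.00366337  0.09295438]
theta 0.5016048721693795
tape 3.2933333333333334
glue 3.066666666666667
wrench 3.4389964157706094
```

View pics/s13z.png

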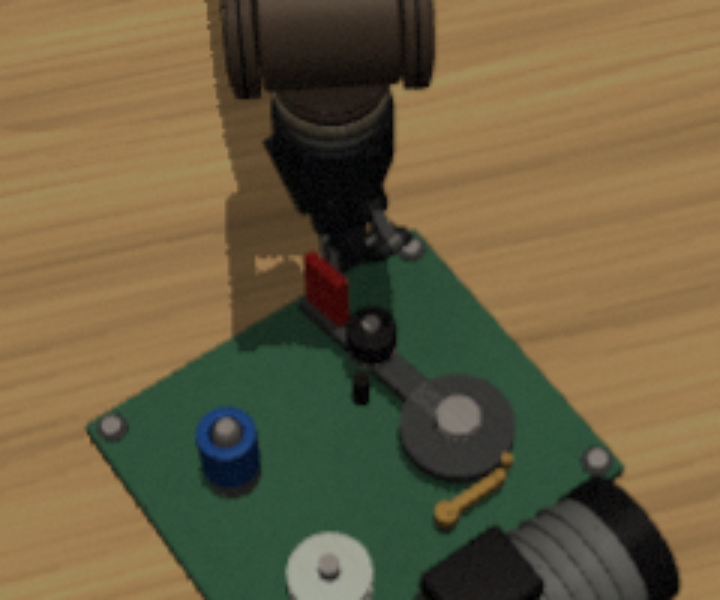

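View pics/w12_6.png

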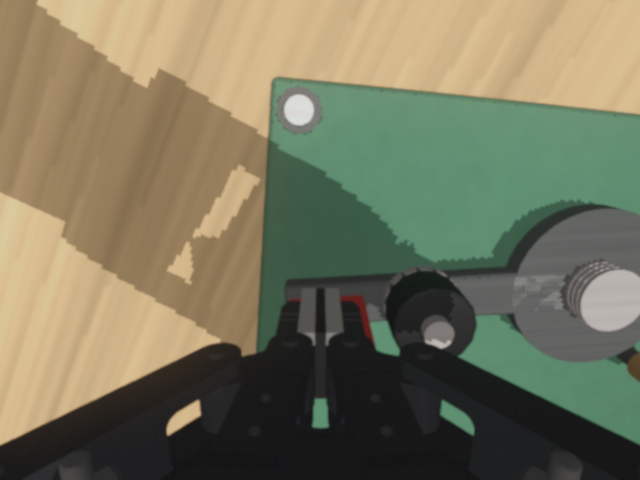

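```bash
python3 -c "
from plant import *
print(sign_off())"
```

```text
the job is handed in; nothing more can be done
None
```

The smallest blue sleeve is on the shaft and released. The tensioner is pushed past its click, and the closed fingers were still holding it there when I handed the job in. Sign-off gave no verdict.

- **Sleeve:** after I let go, the depth images put its top rim at about 80 mm (scene 79–81, wrist 80, top view 79–84), against 80 mm when fully home. Its axis was within about 1 mm of the shaft in the top and wrist views. The scene camera's average was about 5 mm off in x, probably because it mostly sees one side. The last scene picture shows it still seated and clear of the fingers.
- **Tensioner:** the arm angle measured about 0.50 rad from the paddle in the scene camera, where 0.30 is needed. The force on the tool was steady at about 10 N, slightly more than I expected from the spring. The tool position drifted less than 0.5 mm over the 1.2 s I watched it.
- **Bystanders:** the image patches around the tape, glue bottle and wrench matched the starting picture to within noise level. The job took about 19 s of the 64 s allowed.
- **Along the way:** an early push slipped back to about 0.38 rad, because rows with no movement let the spring give way. I pushed again and ended on a forward-pushing row, so the arm keeps holding.

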